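# Pack the sample pots in turned, stacked crates

### The arm

A 6-joint arm with a two-finger parallel gripper is mounted at the origin on the work surface. World frame = base frame: x ahead of the robot, y to its left, z up, the work surface at z = 0. Lengths are in mm, angles in rad, forces in N, time in s.
With the tool pointing down it reaches from about 350 to 875 mm from the base axis. Payload 4.2 kg.
Tool frame: the origin (TCP) lies at the very end of the fingers, on their centre line; the grasp point (between the pads) lies 19 mm behind it; z points along the fingers, y is the line along which they close (so a half turn about z gives the same grasp; the last joint's range is limited). The gripper opens to 85 mm and grips with 20 to 120 N. Pads are 22 mm wide; open, the fingers measure 114 mm over their backs; the gripper's body (76 mm by 85 mm) begins 54 mm behind the grasp point. The pads swing forward as they close: fully open they stand 13 mm farther back than shut.
Start: joints at [-0.861, 0.385, 0.008, 0, -1.194, -0.259], TCP at [272.315, -562.533, 231.312] pointing down, gripper open.
Joint ranges: [-3.14, 3.14], [-1.21, 2.06], [-1.07, 1.41], [-3.16, 2.05], [-2.99, -0.16], [-3.1, 3.1]. Speed limits (rad/s): [2.79, 2.79, 3.14, 3.14, 3.14, 3.14].

### API

Orientations are given as a unit quaternion [x, y, z, w].
In Python, from bench import arm gives the robot as it stands.
- The arm moves only by the tool servo_tool, never from a script. Its argument "rows" is a list that holds one entry, the list of rows, each a list of 7 numbers: the finger opening in mm, from 0 to 85.4, then the shift along the tool's x, y, z in mm, then the turn, a rotation vector about the tool's x, y, z in rad. A call has 1 to 10 rows; each row is the pose to reach, as a shift and turn from the pose commanded when the call began, along the tool's axes at that moment; what a row does not reach only later rows make up. A row lasts 1/8 s, in which the tool goes at most 62.5 mm and 10.7 degrees, less where a joint would pass 70% of its speed; a pose out of reach is approached as far as the arm can. A call with a gripper value outside its range is refused whole. The fingers move at their own pace and stop on an object; the grip force is fixed at half the most. Time passes only in rows, so rows that repeat a pose let the fingers close. It gives the time, the measured TCP pose, the force, the opening and the grip force at its end, in the units of the state.
- arm.read_state(): the state, without advancing time (a new reading comes with each control period).
- arm.get_image(name): name is "side" or "top" or "wrist"; returns the picture (480x640x3 uint8, red, green, blue); there is no depth.
- arm.camera_params(name): a dict with "intrinsics" (3x3 intrinsics, pixels), "R" (3x3) and "t" (3): a world point X has camera coordinates R X + t. Camera axes: x right, y down, z forward; pixel columns grow to the right and rows downward; lengths in mm; the calibration is good to about 2 mm. A picture is of the moment at which its call begins: read the wrist's pose just before it. camera_params takes no time and is no camera call; for the wrist camera it gives the pose at the moment of the call.
- arm.job_done(): hands the job in; it is judged then, once.
The state is a dict: "clock": time; "joints": joint angles; "joint_vel": joint speeds; "joint_efforts": joint torques, N m; "position": TCP position; "ee_rot": TCP orientation; "contact_force": force on the tool from outside, world axes, zero at the start; "wrist_torque": the same for the moment, N m; "gripper_width": finger opening in mm; "grasp_force": force on a finger pad.
Only numpy, scipy, OpenCV 4.12 (cv2) and the standard library are available. Lean on these libraries where they do the work, as an engineer would, in place of code of your own. Each camera call takes 0.05 s, during which the arm holds its last target. There are 200 camera calls.

### The job

The blue crate already holds one sample pot: stand every other pot with the same cap colour in the blue crate beside it, leaving the blue crate and that pot where they are. Then stack the grey crate squarely on the blue one, turned end for end so that its white end is over the blue crate's all-blue end and it rests on the rim lugs instead of nesting, and have all pots of the other colour standing upright in the grey crate. Leave the coffee pot, spray can and tube rack alone.

Things in the scene. Friction and masses are not known exactly. Their poses are not given: they have to be found in the camera images.
- lower_crate: blue stack-nest crate, on the bench at one side (left or right varies), one pot in it. 216 mm long (its x) x 163 mm wide (y), 95 mm high; 9 mm lip outside the rim. Origin: centre of its underside, z up. The +x end is white. Floor 4 mm thick; inside 192 x 120 mm up to 42 mm above the underside, 208 x 155 mm above that. Its x (white end) starts within 0.3 rad of world +y. About 0.4 kg.
- lower_crate_rib (a point): middle of the top edge of the blue crate's carrying rib, 55 mm above the crate's underside. The rib is 10 mm thick along the crate's x, 120 mm long along its y, down to the floor: grip it here to carry the crate (centre of mass). It leaves two compartments of 91 x 120 mm, each taking two pots side by side along y: pot centres near x = +-50, y = +-29 mm from the crate's origin
- lower_crate_white_end (a point): point at rim height (95 mm) at the white end of the blue crate, 100 mm along its +x from its origin
- lower_crate_lug (a point): top of one of the blue crate's four black rim lugs: 24 mm along x, 10 mm inward from both long walls at x = +35 and -72 mm from the crate's origin, tops 8 mm below the rim. The grey crate has the same
- upper_crate: grey stack-nest crate, empty, on the bench at the other side. Same shape as the blue one: 216 mm long (its x) x 163 mm wide (y), 95 mm high; 9 mm lip outside the rim. Origin: centre of its underside, z up. The +x end is white. Floor 4 mm thick; inside 192 x 120 mm up to 42 mm above the underside, 208 x 155 mm above that. Starts with its white end within 0.5 rad of the blue crate's direction. 0.3 to 0.52 kg.
- upper_crate_rib (a point): middle of the top edge of the grey crate's carrying rib, 55 mm above the crate's underside. The rib is 10 mm thick along the crate's x, 120 mm long along its y, down to the floor: grip it here to carry the crate (centre of mass). Two compartments for two pots each, as in the blue crate
- upper_crate_white_end (a point): point at rim height (95 mm) at the white end of the grey crate, 100 mm along its +x from its origin
- upper_crate_foot (a point): one of the grey crate's four black feet: 24 mm along x, 8 mm high, 11 mm out from both long sides of the 200 x 128 mm base at x = -35 and +72 mm. With the white ends at opposite sides the feet rest on the blue lugs, origins 87 mm apart in height, play 4 mm along x, 2.5 mm along y, pots below clear. With them at the same side it sinks to 55 mm (nests) or lands on the pots
- mat: black rubber mat fixed on the bench between the crates, 250 (x) x 340 (y) x 4 mm; origin at the centre of its underside. The loose pots start on it, upright, with centres 69 mm or more apart along y and 94 mm or more along x
- yellow0: white sample pot with a yellow screw cap: 42 mm diameter, cap 44 mm diameter and 18 mm high, 62 mm high in all, about 0.11 kg, closed. Origin: centre of its underside, z up through the cap. Always present; one of yellow0 and red0 starts in the blue crate, in its +x, +y quarter, the other on the mat.
- yellow1: white sample pot with a yellow screw cap: 42 mm diameter, cap 44 mm diameter and 18 mm high, 62 mm high in all, about 0.11 kg, closed. Origin: centre of its underside, z up through the cap. Absent in some starts; starts on the mat.
- yellow2: white sample pot with a yellow screw cap: 42 mm diameter, cap 44 mm diameter and 18 mm high, 62 mm high in all, about 0.11 kg, closed. Origin: centre of its underside, z up through the cap. Absent in some starts; starts on the mat.
- yellow3: white sample pot with a yellow screw cap: 42 mm diameter, cap 44 mm diameter and 18 mm high, 62 mm high in all, about 0.11 kg, closed. Origin: centre of its underside, z up through the cap. Absent in some starts; starts on the mat.
- red0: white sample pot with a red screw cap: 42 mm diameter, cap 44 mm diameter and 18 mm high, 62 mm high in all, about 0.11 kg, closed. Origin: centre of its underside, z up through the cap. Always present; one of yellow0 and red0 starts in the blue crate, in its +x, +y quarter, the other on the mat.
- red1: white sample pot with a red screw cap: 42 mm diameter, cap 44 mm diameter and 18 mm high, 62 mm high in all, about 0.11 kg, closed. Origin: centre of its underside, z up through the cap. Absent in some starts; starts on the mat.
- red2: white sample pot with a red screw cap: 42 mm diameter, cap 44 mm diameter and 18 mm high, 62 mm high in all, about 0.11 kg, closed. Origin: centre of its underside, z up through the cap. Absent in some starts; starts on the mat.
- red3: white sample pot with a red screw cap: 42 mm diameter, cap 44 mm diameter and 18 mm high, 62 mm high in all, about 0.11 kg, closed. Origin: centre of its underside, z up through the cap. Absent in some starts; starts on the mat.
- coffee_pot: steel stove-top coffee pot, 178 mm high, 92 mm diameter, standing beyond the mat; leave alone. Origin: centre of its underside
- spray_can: green spray can, 170 mm high, 58 mm diameter, beyond the mat; leave alone. Origin: centre of its underside
- tube_rack: red tube rack, 100 x 180 x 45 mm, beyond the mat; leave alone. Origin: centre of its underside
There are look-alikes about, which are no part of the job. What is shaped like the red2 but black or turquoise is not meant. What is shaped like the red0 but pink is not meant.

How it is judged (in metres and radians):
On the way, in this order (a step that is already met when the one before it is completed fails the run):
1. all pots of the colour that the blue crate held at the start stand upright in it ((((x of yellow0 in the frame of lower_crate between -0.09 and 0.09 m and y of yellow0 in the frame of lower_crate between -0.06 and 0.06 m and z of yellow0 in the frame of lower_crate between -0.004 and 0.012 m and angle between yellow0's own z axis and vertical below 0.15 rad) and (x of yellow1 in the frame of lower_crate between -0.09 and 0.09 m and y of yellow1 in the frame of lower_crate between -0.06 and 0.06 m and z of yellow1 in the frame of lower_crate between -0.004 and 0.012 m and angle between yellow1's own z axis and vertical below 0.15 rad) and (x of yellow2 in the frame of lower_crate between -0.09 and 0.09 m and y of yellow2 in the frame of lower_crate between -0.06 and 0.06 m and z of yellow2 in the frame of lower_crate between -0.004 and 0.012 m and angle between yellow2's own z axis and vertical below 0.15 rad) and (x of yellow3 in the frame of lower_crate between -0.09 and 0.09 m and y of yellow3 in the frame of lower_crate between -0.06 and 0.06 m and z of yellow3 in the frame of lower_crate between -0.004 and 0.012 m and angle between yellow3's own z axis and vertical below 0.15 rad) and distance of yellow0 from where it was at the start of the episode below 0.09 m) or ((x of red0 in the frame of lower_crate between -0.09 and 0.09 m and y of red0 in the frame of lower_crate between -0.06 and 0.06 m and z of red0 in the frame of lower_crate between -0.004 and 0.012 m and angle between red0's own z axis and vertical below 0.15 rad) and (x of red1 in the frame of lower_crate between -0.09 and 0.09 m and y of red1 in the frame of lower_crate between -0.06 and 0.06 m and z of red1 in the frame of lower_crate between -0.004 and 0.012 m and angle between red1's own z axis and vertical below 0.15 rad) and (x of red2 in the frame of lower_crate between -0.09 and 0.09 m and y of red2 in the frame of lower_crate between -0.06 and 0.06 m and z of red2 in the frame of lower_crate between -0.004 and 0.012 m and angle between red2's own z axis and vertical below 0.15 rad) and (x of red3 in the frame of lower_crate between -0.09 and 0.09 m and y of red3 in the frame of lower_crate between -0.06 and 0.06 m and z of red3 in the frame of lower_crate between -0.004 and 0.012 m and angle between red3's own z axis and vertical below 0.15 rad) and distance of red0 from where it was at the start of the episode below 0.09 m))), for 0.2 s.
2. the grey crate rests on the blue crate's lugs, white ends opposite (z of upper_crate in the frame of lower_crate between 0.083 and 0.091 m and horizontal distance between upper_crate and lower_crate below 0.01 m and x of upper_crate_white_end in the frame of lower_crate below -0.085 m and angle between each of upper_crate, lower_crate's own z axis and vertical below 0.04 rad), for 0.3 s.
At the end, for the whole second after the job is handed in: Blue crate: all pots of the colour first found there, the first within 90 mm of its start. Grey crate: on the lugs, origin 83-91 mm above the blue one's and within 10 mm sideways, white ends opposite, tilts under 0.04 rad, holding the other pots. Pots on the floors, tilt under 0.15 rad; all at rest (all of step 2 and linear speed of each of yellow0, yellow1, yellow2, yellow3, red0, red1, red2, red3, upper_crate, lower_crate below 0.02 m/s and (((x of yellow0 in the frame of lower_crate between -0.09 and 0.09 m and y of yellow0 in the frame of lower_crate between -0.06 and 0.06 m and z of yellow0 in the frame of lower_crate between -0.004 and 0.012 m and angle between yellow0's own z axis and vertical below 0.15 rad) and (x of yellow1 in the frame of lower_crate between -0.09 and 0.09 m and y of yellow1 in the frame of lower_crate between -0.06 and 0.06 m and z of yellow1 in the frame of lower_crate between -0.004 and 0.012 m and angle between yellow1's own z axis and vertical below 0.15 rad) and (x of yellow2 in the frame of lower_crate between -0.09 and 0.09 m and y of yellow2 in the frame of lower_crate between -0.06 and 0.06 m and z of yellow2 in the frame of lower_crate between -0.004 and 0.012 m and angle between yellow2's own z axis and vertical below 0.15 rad) and (x of yellow3 in the frame of lower_crate between -0.09 and 0.09 m and y of yellow3 in the frame of lower_crate between -0.06 and 0.06 m and z of yellow3 in the frame of lower_crate between -0.004 and 0.012 m and angle between yellow3's own z axis and vertical below 0.15 rad) and distance of yellow0 from where it was at the start of the episode below 0.09 m and (x of red0 in the frame of upper_crate between -0.09 and 0.09 m and y of red0 in the frame of upper_crate between -0.06 and 0.06 m and z of red0 in the frame of upper_crate between -0.004 and 0.012 m and angle between red0's own z axis and vertical below 0.15 rad) and (x of red1 in the frame of upper_crate between -0.09 and 0.09 m and y of red1 in the frame of upper_crate between -0.06 and 0.06 m and z of red1 in the frame of upper_crate between -0.004 and 0.012 m and angle between red1's own z axis and vertical below 0.15 rad) and (x of red2 in the frame of upper_crate between -0.09 and 0.09 m and y of red2 in the frame of upper_crate between -0.06 and 0.06 m and z of red2 in the frame of upper_crate between -0.004 and 0.012 m and angle between red2's own z axis and vertical below 0.15 rad) and (x of red3 in the frame of upper_crate between -0.09 and 0.09 m and y of red3 in the frame of upper_crate between -0.06 and 0.06 m and z of red3 in the frame of upper_crate between -0.004 and 0.012 m and angle between red3's own z axis and vertical below 0.15 rad)) or ((x of red0 in the frame of lower_crate between -0.09 and 0.09 m and y of red0 in the frame of lower_crate between -0.06 and 0.06 m and z of red0 in the frame of lower_crate between -0.004 and 0.012 m and angle between red0's own z axis and vertical below 0.15 rad) and (x of red1 in the frame of lower_crate between -0.09 and 0.09 m and y of red1 in the frame of lower_crate between -0.06 and 0.06 m and z of red1 in the frame of lower_crate between -0.004 and 0.012 m and angle between red1's own z axis and vertical below 0.15 rad) and (x of red2 in the frame of lower_crate between -0.09 and 0.09 m and y of red2 in the frame of lower_crate between -0.06 and 0.06 m and z of red2 in the frame of lower_crate between -0.004 and 0.012 m and angle between red2's own z axis and vertical below 0.15 rad) and (x of red3 in the frame of lower_crate between -0.09 and 0.09 m and y of red3 in the frame of lower_crate between -0.06 and 0.06 m and z of red3 in the frame of lower_crate between -0.004 and 0.012 m and angle between red3's own z axis and vertical below 0.15 rad) and distance of red0 from where it was at the start of the episode below 0.09 m and (x of yellow0 in the frame of upper_crate between -0.09 and 0.09 m and y of yellow0 in the frame of upper_crate between -0.06 and 0.06 m and z of yellow0 in the frame of upper_crate between -0.004 and 0.012 m and angle between yellow0's own z axis and vertical below 0.15 rad) and (x of yellow1 in the frame of upper_crate between -0.09 and 0.09 m and y of yellow1 in the frame of upper_crate between -0.06 and 0.06 m and z of yellow1 in the frame of upper_crate between -0.004 and 0.012 m and angle between yellow1's own z axis and vertical below 0.15 rad) and (x of yellow2 in the frame of upper_crate between -0.09 and 0.09 m and y of yellow2 in the frame of upper_crate between -0.06 and 0.06 m and z of yellow2 in the frame of upper_crate between -0.004 and 0.012 m and angle between yellow2's own z axis and vertical below 0.15 rad) and (x of yellow3 in the frame of upper_crate between -0.09 and 0.09 m and y of yellow3 in the frame of upper_crate between -0.06 and 0.06 m and z of yellow3 in the frame of upper_crate between -0.004 and 0.012 m and angle between yellow3's own z axis and vertical below 0.15 rad)))); the robot touches nothing.
It fails at once if the coffee pot is shifted more than 40 mm or tipped (distance of coffee_pot from where it was at the start of the episode above 0.04 m or angle between coffee_pot's own z axis and vertical above 0.4 rad).
It fails at once if the spray can is shifted more than 40 mm or tipped (distance of spray_can from where it was at the start of the episode above 0.04 m or angle between spray_can's own z axis and vertical above 0.4 rad).
It fails at once if the tube rack is shifted more than 40 mm or tipped (distance of tube_rack from where it was at the start of the episode above 0.04 m or angle between tube_rack's own z axis and vertical above 0.4 rad).
Of yellow1, yellow2, yellow3 only 2 to 3 are there at a start; the rules pass over those that are not, and their reading is None.
Of red1, red2, red3 only 2 to 3 are there at a start; the rules pass over those that are not, and their reading is None.
At some moment in a run one of yellow1, yellow2, yellow3, red1, red2, red3, upper_crate may be knocked a few centimetres aside while the robot is not near it.
It also fails if it takes over 210 s, if anything falls off the work surface, if the arm or the gripper's body presses on something with over 40 N, if the wrist force passes 120 N, or if a joint passes its speed limit or range.

## Working session

There is one attempt and no reset: what is moved stays moved. The work goes in short steps, Python scripts to look and compute and a tool call to move; the robot and the scene stay as the last step left them, time stands still between calls to the robot, and variables do not carry over. Pictures are saved under pics/ and viewed, at most 14 in all, crops included, and the job is handed in when it is done.

Besides the shell and the picture viewer there is one more tool, called after "Call:" as a command line: name --argument value ..., lists and objects as JSON in quotes. servo_tool: Moves the arm, as the interface text tells. Its arguments: {"type":"object","properties":{"rows":{"type":"array"}},"required":["rows"]}

```bash
mkdir -p pics; ls; python3 - <<'E'
from bench import arm
import cv2,numpy as np
s=arm.read_state();print({k:np.round(v,3).tolist() for k,v in s.items()})
for n in("top","side"):
    im=arm.get_image(n);cv2.imwrite(f"pics/{n}0.png",im[:,:,::-1]);p=arm.camera_params(n)
    print(n,{k:np.round(v,3).tolist() for k,v in p.items()})
E
```

```text
pics
{'clock': 0.0, 'joints': [-0.861, 0.386, 0.007, -0.001, -1.194, -0.259], 'joint_vel': [-0.001, 0.001, 0.001, 0.001, -0.0, -0.002], 'joint_efforts': [0.001, -39.229, 18.841, 4.186, -0.005, 0.0], 'position': [272.076, -562.009, 230.229], 'ee_rot': [-0.223, 0.975, 0.001, -0.0], 'contact_force': [0.454, 0.409, 0.058], 'wrist_torque': [-0.032, 0.007, -0.033], 'grasp_force': 0.0, 'gripper_width': 85.193}
top {'intrinsics': [[618.331, 0.0, 310.451], [0.0, 618.331, 238.584], [0.0, 0.0, 1.0]], 'R': [[-0.015, -1.0, -0.008], [-0.984, 0.016, -0.177], [0.177, 0.005, -0.984]], 't': [55.789, 560.994, 1504.141]}
side {'intrinsics': [[535.64, 0.0, 322.388], [0.0, 535.64, 244.013], [0.0, 0.0, 1.0]], 'R': [[-0.72, -0.694, -0.003], [-0.51, 0.532, -0.676], [0.471, -0.486, -0.737]], 't': [430.445, 330.723, 1115.54]}
```

View pics/top0.png

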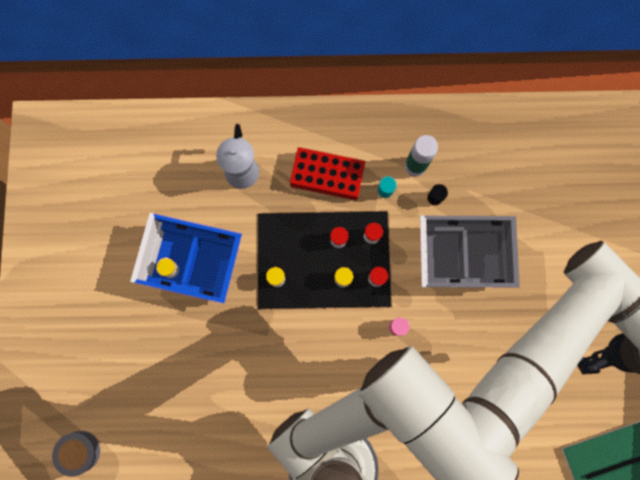

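View pics/side0.png

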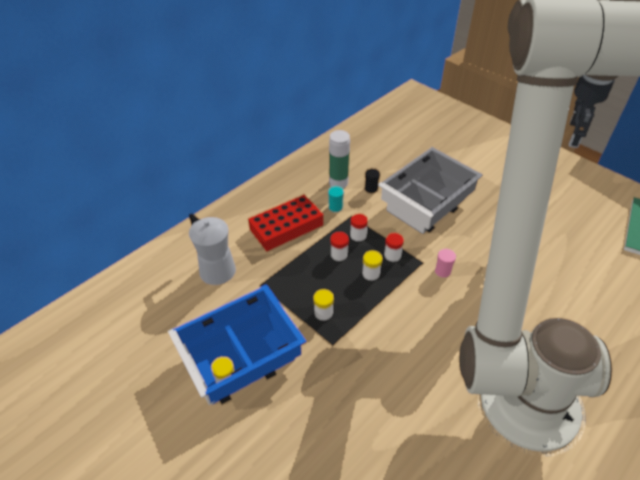

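Top view: the blue crate is at about (187,258) with its white end left and a yellow pot at (166,267). On the mat are yellows at (276,277) and (344,277), and reds at (340,237), (374,233) and (378,276). The grey crate is at (469,252), also with its white end left. Look-alikes: turquoise (387,187), black (437,194) and pink (400,326). They differ in colour and are off the mat, so they aren't meant.

```bash
cat > h.py <<'E'
from bench import arm
import cv2,numpy as np
from scipy.spatial.transform import Rotation as Ro
def ray(px,z,p):
    px=np.atleast_2d(np.array(px,float));K,R,t=[np.array(p[k]) for k in("intrinsics","R","t")]
    C=-R.T@t;d=np.c_[px,np.ones(len(px))]@np.linalg.inv(K).T@R
    return (C+d*((z-C[2])/d[:,2])[:,None])[:,:2]
def blobs(m,amin):
    cs=cv2.findContours(m.astype(np.uint8),cv2.RETR_EXTERNAL,cv2.CHAIN_APPROX_NONE)[0]
    return [c for c in cs if cv2.contourArea(c)>amin]
def masks(im):
    H=cv2.cvtColor(im,cv2.COLOR_RGB2HSV).astype(int);h,s,v=H[...,0],H[...,1],H[...,2]
    return dict(yellow=(h>23)&(h<34)&(s>190)&(v>110),red=((h<5)|(h>175))&(s>190)&(v>110),
      blue=(h>105)&(h<128)&(s>120)|(s<60)&(v>100), grey=(s<60))
def caps(name,z=66,im=None,p=None,amin=40,amax=1e9):
    if im is None: p=arm.camera_params(name);im=arm.get_image(name)
    out=[]
    M=masks(im)
    for c in("yellow","red"):
        for b in blobs(M[c],amin):
            if cv2.contourArea(b)<amax:
                (u,v),r=cv2.minEnclosingCircle(b);out.append((c,(round(u),round(v)),ray((u,v),z,p)[0].round(1).tolist(),round(r,1)))
    return im,p,out
def crate(im,p,col,zrim=95,box=None):
    m=masks(im)[col].copy()
    if box is not None:
        k=np.zeros_like(m);k[box[1]:box[3],box[0]:box[2]]=1;m&=k
    m=cv2.morphologyEx(m.astype(np.uint8),cv2.MORPH_OPEN,np.ones((3,3)))
    b=max(blobs(m,300),key=cv2.contourArea)
    w=ray(b[:,0],zrim,p).astype(np.float32)
    (cx,cy),(a,bb),ang=cv2.minAreaRect(cv2.convexHull(w))
    if a<bb: a,bb,ang=bb,a,ang+90
    return (round(cx,1),round(cy,1)),(round(a),round(bb)),round(ang,2)
def st():
    s=arm.read_state();R=Ro.from_quat(s["ee_rot"]).as_matrix()
    return s,np.array(s["position"]),R
def go(x,y,z,yaw):
    """closing-line yaw in deg (mod 180); prints shift/turn in tool axes"""
    s,P,R=st();d=R.T@(np.array([x,y,z])-P)
    cur=np.degrees(np.arctan2(R[1,1],R[0,1]));t=(yaw-cur+90)%180-90
    print("shift",d.round(1),"turn",round(np.radians(-t),3),"curyaw",round(cur,1),"j6",round(s["joints"][5],2),"tilt",np.degrees(np.arccos(-R[2,2])).round(2))
E
python3 - <<'E'
from h import *
im,p,o=caps("top")
for x in o:print(x)
print(crate(im,p,"blue",box=(120,200,250,310)));print(crate(im,p,"grey",box=(405,205,530,295)))
E
```

```text
('yellow', (344, 276), [464.9, -33.7], 8.9)
('yellow', (275, 276), [467.6, 136.7], 8.8)
('yellow', (165, 266), [494.7, 407.0], 8.4)
('red', (378, 275), [464.2, -118.9], 9.3)
('red', (339, 235), [566.2, -24.4], 8.9)
('red', (374, 231), [575.6, -110.2], 9.0)
('red', (327, 173), [727.7, 2.1], 38.3)
((512.3, 351.5), (236, 176), 75.77)
((517.8, -336.3), (236, 172), 89.07)
```

```bash
python3 -c "
from h import *
go(465,-34,190,75.8)"
```

```text
shift [-403.7  391.3   41.1] turn 0.699 curyaw 115.8 j6 -0.26 tilt 0.1
```

Call:
servo_tool --rows '[[[70,-404,391,41,0,0,0.7],[70,-404,391,41,0,0,0.7],[70,-404,391,41,0,0,0.7],[70,-404,391,41,0,0,0.7],[70,-404,391,41,0,0,0.7],[70,-404,391,41,0,0,0.7],[70,-404,391,41,0,0,0.7],[70,-404,391,41,0,0,0.7],[70,-404,391,41,0,0,0.7],[70,-404,391,41,0,0,0.7]]]'

```text
clock: 1.4
position: [466.2, -31.8, 190.0]
ee_rot: [0.122, 0.992, 0.0, -0.0]
contact_force: [-0.2, -0.2, -0.3]
gripper_width: 69.9
grasp_force: 0.0
```

```bash
python3 -c "
from h import *
go(465,-34,37,75.8)"
```

```text
shift [  0.6  -2.4 153. ] turn 0.003 curyaw 75.9 j6 -2.1 tilt 0.02
```

```bash
python3 -c "
from h import *
print(np.round(st()[0]['joints'],2))"
```

```text
[ 0.28  0.15 -0.43 -0.   -0.99 -2.1 ]
```

Call:
servo_tool --rows '[[[70,1,-2,60,0,0,0],[70,1,-2,110,0,0,0],[70,1,-2,140,0,0,0],[70,1,-2,153,0,0,0],[70,1,-2,153,0,0,0],[36,1,-2,153,0,0,0],[36,1,-2,153,0,0,0],[36,1,-2,153,0,0,0],[36,1,-2,153,0,0,0],[36,1,-2,153,0,0,0]]]'

```text
clock: 2.65
position: [465.4, -36.1, 38.9]
ee_rot: [0.124, 0.992, 0.0, 0.002]
contact_force: [-1.1, -0.2, 7.3]
gripper_width: 42.3
grasp_force: 60.3
```

```bash
python3 -c "
from h import *
print(np.round(st()[0]['joints'],2))
go(471.8,309.7,190,75.8)"
```

```text
[ 0.27  0.37 -0.61  0.   -0.58 -2.09]
shift [  78.3  336.9 -150.9] turn -0.001 curyaw 75.8 j6 -2.09 tilt 0.19
```

Call:
servo_tool --rows '[[[36,0,0,-50,0,0,0],[36,0,0,-110,0,0,0],[36,0,0,-151,0,0,0],[36,15,60,-151,0,0,0],[36,30,120,-151,0,0,0],[36,45,180,-151,0,0,0],[36,58,240,-151,0,0,0],[36,70,300,-151,0,0,0],[36,78,337,-151,0,0,0],[36,78,337,-151,0,0,0]]]'

```text
clock: 3.9
position: [471.2, 311.9, 187.8]
ee_rot: [0.123, 0.992, 0.0, -0.0]
contact_force: [-1.3, -1.5, -0.5]
gripper_width: 42.1
grasp_force: 61.7
```

```bash
python3 - <<'E'
from h import *
go(471.8,309.7,40,75.8)
print(np.round(st()[0]['joints'],2))
p=arm.camera_params("wrist");print({k:np.round(v,2).tolist() for k,v in p.items()})
im=arm.get_image("wrist");cv2.imwrite("pics/w1.png",im[:,:,::-1])
E
```

```text
shift [ -1.2  -2.  147.8] turn 0.002 curyaw 75.9 j6 -2.69 tilt 0.03
[ 0.87  0.32 -0.21 -0.   -1.05 -2.69]
{'intrinsics': [[393.85, 0.0, 314.24], [0.0, 393.85, 235.4], [0.0, 0.0, 1.0]], 'R': [[0.24, 0.97, 0.0], [0.92, -0.23, 0.31], [0.3, -0.07, -0.95]], 't': [-418.18, -390.36, 220.76]}
```

View pics/w1.png

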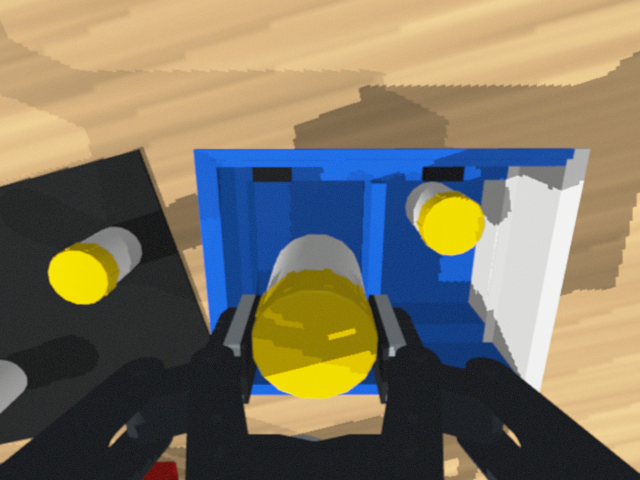

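The wrist picture shows the held yellow pot over the free compartment of the blue crate. The crate edges are level with the image, and the first pot is at (450,222). I'll check the crate from the rim corners at (195,150) and (589,150).

```bash
python3 - <<'E'
from h import *
p=arm.camera_params("wrist")
w=ray([(195,150),(589,150)],95,p);d=w[1]-w[0];L=np.hypot(*d);ex=d/L;ey=np.array([-ex[1],ex[0]])
print(w,L,np.degrees(np.arctan2(d[1],d[0])))
# edge faces the robot side? centre = mid -+ 90.5*ey
for s in(1,-1):print((w.mean(0)+s*90.5*ey).round(1))
E
```

```text
[[401.26341589 256.25294991]
 [458.0373201  481.15370934]] 231.9560902241391 75.83226460684914
[341.9 390.9]
[517.4 346.6]
```

```bash
python3 - <<'E'
from h import *
go(474.5,307.2,40,75.8)
E
```

```text
shift [ -4.4  -1.9 147.8] turn 0.0 curyaw 75.8 j6 -2.69 tilt 0.08
```

Call:
servo_tool --rows '[[[36,-4,-2,50,0,0,0],[36,-4,-2,95,0,0,0],[36,-4,-2,125,0,0,0],[36,-4,-2,142,0,0,0],[36,-4,-2,148,0,0,0],[36,-4,-2,148,0,0,0],[54,-4,-2,147,0,0,0],[54,-4,-2,147,0,0,0],[54,-4,-2,120,0,0,0],[54,-4,-2,70,0,0,0]]]'

```text
clock: 5.2
position: [473.2, 304.5, 117.2]
ee_rot: [0.125, 0.992, -0.003, -0.002]
contact_force: [0.5, 0.4, -0.4]
gripper_width: 53.9
grasp_force: 0.0
```

```bash
python3 - <<'E'
from h import *
go(467.6,136.7,190,75.8)
E
```

```text
shift [ -35.8 -164.5  -71.8] turn -0.002 curyaw 75.7 j6 -2.68 tilt 0.44
```

Call:
servo_tool --rows '[[[54,0,0,-60,0,0,0],[70,-8,-40,-72,0,0,0],[70,-20,-100,-72,0,0,0],[70,-36,-164,-72,0,0,0],[70,-36,-164,-72,0,0,0],[70,-36,-164,-20,0,0,0],[70,-36,-164,30,0,0,0],[70,-36,-164,65,0,0,0],[70,-36,-164,77,0,0,0],[70,-36,-164,77,0,0,0]]]'

```text
clock: 6.45
position: [469.4, 139.0, 41.2]
ee_rot: [0.124, 0.992, -0.0, -0.0]
contact_force: [-0.2, -0.6, 0.5]
gripper_width: 70.0
grasp_force: 0.0
```

Call:
servo_tool --rows '[[[36,0,0,0,0,0,0],[36,0,0,0,0,0,0],[36,0,0,0,0,0,0],[36,0,0,0,0,0,0],[36,0,0,-50,0,0,0],[36,0,0,-110,0,0,0],[36,0,0,-150,0,0,0],[36,0,0,-150,0,0,0]]]'

```text
clock: 7.45
position: [471.3, 140.0, 195.6]
ee_rot: [0.124, 0.992, 0.003, 0.004]
contact_force: [-0.0, 0.8, -1.4]
gripper_width: 42.2
grasp_force: 61.1
```

```bash
python3 - <<'E'
from h import *
im,p,o=caps("top",amin=25)
for x in o:print(x)
cv2.imwrite("pics/t2.png",cv2.resize(im[180:330,100:540],None,fx=1.8,fy=1.8)[:,:,::-1])
go(530.7,293,190,75.8)
E
```

```text
('yellow', (167, 267), [492.6, 403.1], 8.3)
('red', (379, 275), [464.7, -119.2], 8.9)
('red', (339, 235), [566.1, -24.4], 8.9)
('red', (374, 231), [575.8, -110.6], 8.9)
('red', (327, 174), [725.9, 2.5], 38.0)
shift [-21.  164.    3.8] turn -0.002 curyaw 75.7 j6 -2.44 tilt 0.27
```

View pics/t2.png

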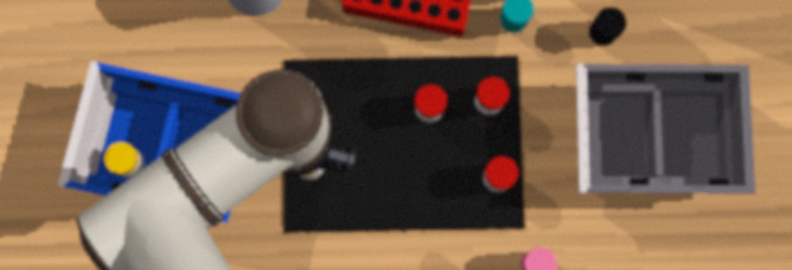

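The arm hides the pot placed first. The blue crate outline and its first pot at (121,157) in the crop are unchanged, three reds remain on the mat, and the grey crate hasn't moved.

Call:
servo_tool --rows '[[[36,-10,60,4,0,0,0],[36,-18,120,4,0,0,0],[36,-21,164,4,0,0,0],[36,-21,164,4,0,0,0],[36,-21,164,4,0,0,0]]]'

```text
clock: 8.12
position: [529.3, 291.8, 185.5]
ee_rot: [0.124, 0.992, -0.001, -0.001]
contact_force: [-0.6, -0.1, -1.2]
gripper_width: 42.5
grasp_force: 61.2
```

```bash
python3 - <<'E'
from h import *
go(530.7,293,42,75.8)
im,p,o=caps("wrist",amin=300)
for x in o:print(x)
cv2.imwrite("pics/w2.png",im[:,:,::-1])
E
```

```text
shift [ -1.5   1.9 143.5] turn -0.002 curyaw 75.7 j6 -2.59 tilt 0.22
('yellow', (314, 329), [608.3, 271.8], 64.6)
('yellow', (314, 141), [473.5, 306.7], 34.1)
('yellow', (464, 133), [492.7, 402.0], 37.6)
('red', (163, 461), [702.6, 113.7], 27.5)
('red', (26, 442), [654.6, 9.1], 34.4)
```

View pics/w2.png

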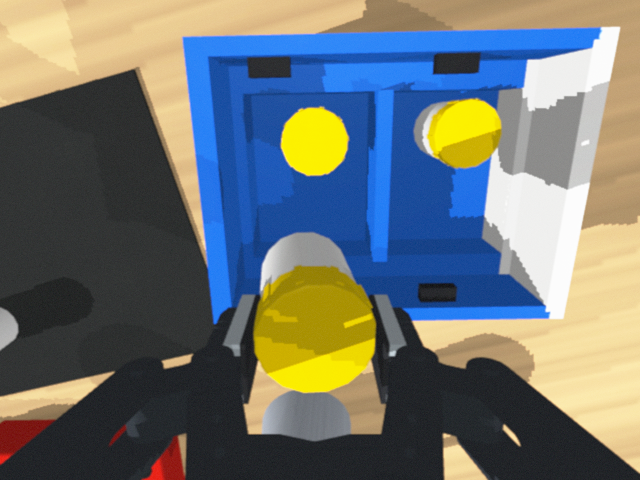

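```bash
python3 - <<'E'
from h import *
p=arm.camera_params("wrist")
w=ray([(184,37),(620,27),(565,319)],95,p);d=w[1]-w[0];L=np.hypot(*d);ex=d/L;ey=np.array([-ex[1],ex[0]])
print(w.round(1),L,np.hypot(*(w[2]-w[1])),np.degrees(np.arctan2(d[1],d[0])),((w[0]+w[2])/2).round(1))
C=(w[0]+w[2])/2
for s in(1,-1):print((C-50.5*ex+s*29*ey).round(1))
# rib in image: top edge z=55
r=ray([(384,90),(380,255)],55,p);print("rib",r.round(1),r.mean(0).round(1))
E
```

```text
[[401.5 252.4]
 [454.5 479.7]
 [626.3 441.3]] 233.34834919419845 176.0011215450228 76.8797730984766 [513.9 346.8]
[474.2 304.2]
[530.7 291.1]
rib [[454.5 358.3]
 [567.1 333.1]] [510.8 345.7]
```

The first placed yellow is upright at (314,141) and measures within 1 mm of its slot. The crate centre is about (514,347). Lowering the second.

Call:
servo_tool --rows '[[[36,-1,0,50,0,0,0],[36,-1,0,95,0,0,0],[36,-1,0,122,0,0,0],[36,-1,0,138,0,0,0],[36,-1,0,144,0,0,0],[36,-1,0,144,0,0,0],[54,-1,0,143,0,0,0],[54,-1,0,143,0,0,0],[54,-1,0,110,0,0,0],[54,-1,0,60,0,0,0]]]'

```text
clock: 9.43
position: [530.5, 291.8, 127.1]
ee_rot: [0.124, 0.992, -0.001, -0.001]
contact_force: [0.4, 0.2, -0.7]
gripper_width: 53.9
grasp_force: 0.0
```

Call:
servo_tool --rows '[[[54,0,0,-60,0,0,0],[54,0,0,-100,0,0,0],[54,0,0,-100,0,0,0],[54,0,0,-100,0,0,0]]]'

```text
clock: 9.93
position: [530.8, 292.2, 227.1]
ee_rot: [0.124, 0.992, 0.0, -0.0]
contact_force: [-0.7, 0.4, -0.9]
gripper_width: 54.1
grasp_force: 0.0
```

```bash
python3 - <<'E'
from h import *
im,p,o=caps("wrist",amin=300)
for x in o:print(x)
im,p,o=caps("top",amin=25)
print(crate(im,p,"grey",box=(405,205,530,295)))
go(514,-336,300,89);print(np.round(st()[0]['joints'],2))
E
```

```text
('yellow', (309, 208), [528.0, 289.5], 27.9)
('yellow', (312, 134), [473.7, 306.4], 29.4)
('yellow', (442, 126), [492.0, 401.8], 32.1)
('red', (156, 460), [740.2, 77.6], 26.9)
('red', (39, 418), [664.8, -12.6], 40.8)
('red', (0, 329), [566.9, -1.4], 19.0)
((517.8, -336.3), (236, 172), 89.07)
shift [-138.7 -612.7  -73.1] turn -0.232 curyaw 75.7 j6 -2.59 tilt 0.15
[ 0.77  0.36 -0.05 -0.   -1.17 -2.59]
```

All three yellows stand in the blue crate. Next is the grey crate.

Call:
servo_tool --rows '[[[54,-139,-613,-70,0,0,-0.23],[54,-139,-613,-70,0,0,-0.23],[54,-139,-613,-70,0,0,-0.23],[54,-139,-613,-70,0,0,-0.23],[54,-139,-613,-70,0,0,-0.23],[54,-139,-613,-70,0,0,-0.23],[54,-139,-613,-70,0,0,-0.23],[54,-139,-613,-70,0,0,-0.23],[54,-139,-613,-70,0,0,-0.23],[54,-139,-613,-70,0,0,-0.23]]]'

```text
clock: 11.28
position: [514.4, -330.5, 295.3]
ee_rot: [0.01, 1.0, 0.0, -0.001]
contact_force: [1.0, 0.1, 1.2]
gripper_width: 53.7
grasp_force: 0.0
```

Call:
servo_tool --rows '[[[54,0,0,0,0,0,0],[54,0,0,0,0,0,0],[54,0,0,0,0,0,0],[54,0,0,0,0,0,0]]]'

```text
clock: 11.78
position: [515.3, -327.4, 296.6]
ee_rot: [0.009, 1.0, 0.0, 0.0]
contact_force: [0.3, 0.3, -0.1]
gripper_width: 54.0
grasp_force: 0.0
```

```bash
python3 - <<'E'
from h import *
go(514,-336,230,89);print(np.round(st()[0]['joints'],2))
p=arm.camera_params("wrist");im=arm.get_image("wrist");cv2.imwrite("pics/w3.png",im[:,:,::-1])
E
```

```text
shift [ 1.1 -8.6 66.6] turn 0.0 curyaw 89.0 j6 -1.29 tilt 0.0
[-0.3   0.32  0.08 -0.   -1.33 -1.29]
```

View pics/w3.png

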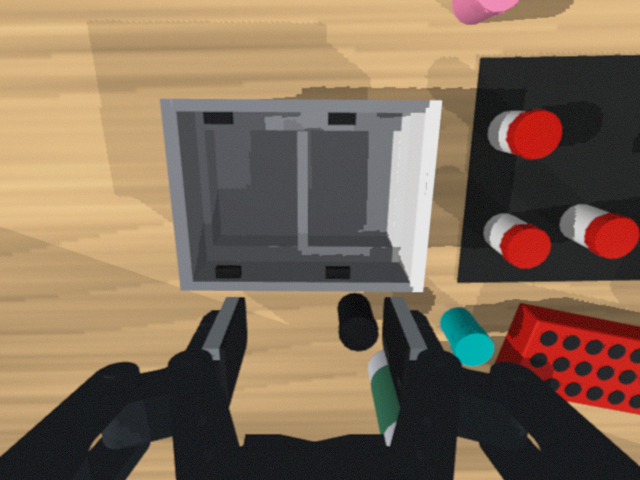

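Wrist view: grey crate rim corners are at (161,100), (441,101), (424,291) and (182,290), with the rib at x≈303 and the white end at right (+y).

```bash
python3 - <<'E'
from h import *
p=arm.camera_params("wrist")
w=ray([(161,100),(441,101),(424,291),(182,290)],95,p)
e1=w[1]-w[0];e2=w[2]-w[3]
print(w.round(1),[np.hypot(*(w[i]-w[i-1])).round(1) for i in range(4)],[np.degrees(np.arctan2(e[1],e[0])).round(2) for e in(e1,e2)],w.mean(0).round(1))
r=ray([(303,131),(303,247)],55,p);print("rib",r.round(1),r.mean(0).round(1))
im=cv2.cvtColor(cv2.imread("pics/w3.png"),cv2.COLOR_BGR2RGB)
print(crate(im,p,"grey",box=(150,85,452,296)))
c=w.mean(0);go(c[0],c[1],30,np.degrees(np.arctan2(*(e1+e2)[::-1])))
E
```

```text
[[ 429.6 -452.3]
 [ 434.3 -220.4]
 [ 608.  -222.4]
 [ 602.9 -455.9]] [np.float64(173.4), np.float64(232.0), np.float64(173.7), np.float64(233.6)] [np.float64(88.83), np.float64(88.76)] [ 518.7 -337.8]
rib [[ 458.6 -336.5]
 [ 575.2 -339.5]] [ 516.9 -338. ]
((518.4, -338.5), (235, 176), 88.6)
shift [ -3.5 -10.2 266.7] turn 0.004 curyaw 89.0 j6 -1.29 tilt 0.01
```

Call:
servo_tool --rows '[[[50,-3,-10,60,0,0,0],[50,-3,-10,120,0,0,0],[50,-3,-10,170,0,0,0],[50,-3,-10,215,0,0,0],[50,-3,-10,245,0,0,0],[50,-3,-10,260,0,0,0],[50,-3,-10,267,0,0,0],[50,-3,-10,267,0,0,0]]]'

```text
clock: 12.82
position: [518.4, -338.7, 30.2]
ee_rot: [0.009, 1.0, -0.0, 0.001]
contact_force: [0.4, 0.2, -0.1]
gripper_width: 49.8
grasp_force: 0.0
```

Call:
servo_tool --rows '[[[2,0,0,0,0,0,0],[2,0,0,0,0,0,0],[2,0,0,0,0,0,0],[2,0,0,0,0,0,0],[2,0,0,0,0,0,0],[2,0,0,0,0,0,0]]]'

```text
clock: 13.58
position: [518.4, -339.0, 30.7]
ee_rot: [0.009, 1.0, -0.0, 0.001]
contact_force: [-1.3, 0.2, 6.2]
gripper_width: 8.8
grasp_force: 61.2
```

Call:
servo_tool --rows '[[[2,0,0,-15,0,0,0],[2,0,0,-45,0,0,0],[2,0,0,-85,0,0,0],[2,0,0,-130,0,0,0],[2,0,0,-170,0,0,0],[2,0,0,-200,0,0,0],[2,0,0,-215,0,0,0],[2,0,0,-215,0,0,0],[2,0,0,-215,0,0,0]]]'

```text
clock: 14.7
position: [516.8, -338.1, 242.3]
ee_rot: [0.01, 1.0, 0.001, -0.002]
contact_force: [-0.5, 0.3, -5.5]
gripper_width: 8.6
grasp_force: 60.0
```

```bash
python3 - <<'E'
from h import *
go(514,347,245,76.9);s=st()[0];print(s["wrist_torque"],np.round(s['joints'],2))
E
```

```text
shift [ 16.2 684.9  -1.2] turn 0.209 curyaw 88.9 j6 -1.27 tilt 0.24
[ 0.05555209 -0.02040087  0.0110309 ] [-0.32  0.37  0.01 -0.   -1.22 -1.27]
```

Call:
servo_tool --rows '[[[2,1,20,0,0,0,-0.07],[2,2,50,0,0,0,-0.2],[2,3,90,0,0,0,-0.35],[2,4,130,0,0,0,-0.5],[2,5,170,0,0,0,-0.65],[2,6,210,0,0,0,-0.8],[2,7,250,0,0,0,-0.95],[2,8,285,0,0,0,-1.1],[2,8,310,0,0,0,-1.2],[2,8,320,0,0,0,-1.25]]]'

```text
clock: 15.95
position: [515.2, -17.4, 243.1]
ee_rot: [-0.579, 0.816, 0.001, -0.001]
contact_force: [-0.2, -0.5, -4.6]
gripper_width: 8.8
grasp_force: 59.9
```

```bash
python3 - <<'E'
from h import *
s,P,R=st();go(514,347,245,76.9+0);print(R.T@(np.array([514,347,245])-P),np.round(s['joints'],2))
E
```

```text
shift [-343.6  121.5   -2.1] turn 1.463 curyaw 160.7 j6 -0.62 tilt 0.17
[-343.56407176  121.54361669   -2.07465473] [ 0.28  0.19 -0.24 -0.   -1.15 -0.62]
```

Call:
servo_tool --rows '[[[2,-20,7,-2,0,0,-0.08],[2,-55,19,-2,0,0,-0.23],[2,-95,34,-2,0,0,-0.41],[2,-135,48,-2,0,0,-0.58],[2,-175,62,-2,0,0,-0.75],[2,-215,76,-2,0,0,-0.93],[2,-255,90,-2,0,0,-1.1],[2,-290,102,-2,0,0,-1.28],[2,-320,113,-2,0,0,-1.45],[2,-338,119,-2,0,0,-1.6]]]'

```text
clock: 17.2
position: [516.2, 340.6, 244.8]
ee_rot: [0.988, -0.152, -0.001, 0.001]
contact_force: [0.1, -0.2, -4.6]
gripper_width: 8.9
grasp_force: 59.9
```

```bash
python3 - <<'E'
from h import *
go(514,347,245,76.9)
E
```

```text
shift [-4.1 -5.5 -0.2] turn -0.077 curyaw -107.5 j6 0.42 tilt 0.16
```

Call:
servo_tool --rows '[[[2,5,20,0,0,0,-0.04],[2,15,60,0,0,0,-0.08],[2,28,115,0,0,0,-0.08],[2,42,175,0,0,0,-0.08],[2,56,235,0,0,0,-0.08],[2,68,285,0,0,0,-0.08],[2,78,325,0,0,0,-0.08],[2,82,340,0,0,0,-0.08],[2,82,340,0,0,0,-0.08],[2,82,340,0,0,0,-0.08]]]'

```text
clock: 18.45
position: [490.7, -8.5, 246.1]
ee_rot: [0.993, -0.115, -0.0, -0.0]
contact_force: [0.7, -0.8, -3.7]
gripper_width: 8.6
grasp_force: 60.0
```

```bash
python3 - <<'E'
from h import *
im,p,o=caps("top",amin=25)
for x in o:print(x)
print(crate(im,p,"blue",box=(120,200,250,310)))
s,P,R=st();print(P,np.degrees(np.arctan2(R[1,1],R[0,1])))
z=P[2]-30.5+95
print(crate(im,p,"grey",zrim=z,box=(215,190,420,320)))
cv2.imwrite("pics/t3.png",cv2.resize(im[170:330,110:450],None,fx=2.2,fy=2.2)[:,:,::-1])
E
```

```text
('yellow', (206, 275), [472.0, 305.6], 7.2)
('yellow', (165, 268), [491.1, 407.2], 7.2)
('red', (327, 173), [727.9, 3.0], 38.0)
((502.4, 319.9), (293, 181), 77.17)
[490.77298499  -8.22518152 246.23526677] -103.16488066106125
((475.3, 54.3), (382, 254), 89.14)
```

View pics/t3.png

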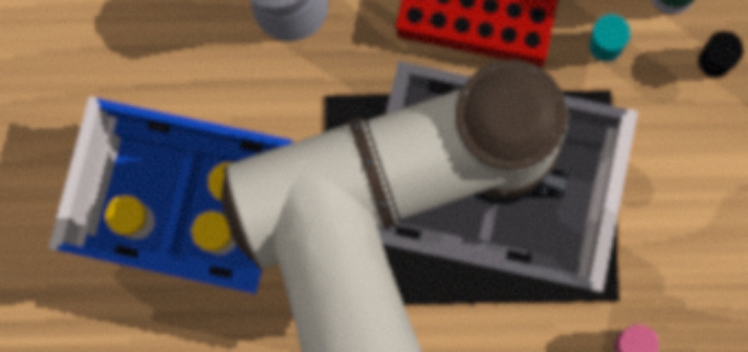

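Crop: the grey crate now has its white end at right (620,200), opposite to the blue one. Blue rim corners are TL (95,97), BL (52,246) and BR (258,291), and all three yellows stand.

```bash
python3 - <<'E'
from h import *
p=arm.camera_params("top")
q=np.array([(95,97),(52,246),(258,291)])/2.2+[110,170]-.5
w=ray(q,95,p);d=w[2]-w[1];d=-d
print(w.round(1),np.hypot(*(w[0]-w[1])),np.hypot(*d),np.degrees(np.arctan2(d[1],d[0])),((w[0]+w[2])/2).round(1))
# blue long edges by line fit to mask (parts clear of the arm)
im=arm.get_image("top");m=masks(im)["blue"]
E=[]
for rng,f in((range(160,225),np.min),(range(140,220),np.max)):
    pts=[(u,f(np.nonzero(m[205:308,u])[0])+205) for u in rng]
    g=ray(pts,95,p).astype(np.float32);vx,vy,x0,y0=cv2.fitLine(g,cv2.DIST_HUBER,0,.01,.01).ravel();E.append((vx,vy,x0,y0));print(np.degrees(np.arctan2(vy,vx))%180,x0,y0)
a=np.radians(np.mean([np.degrees(np.arctan2(e[1],e[0]))%180 for e in E]));ey=np.array([-np.sin(a),np.cos(a)])
o=[ey@e[2:] for e in E];print("width",o[0]-o[1],"mid ey",np.mean(o),"yaw",np.degrees(a))
for c in((512.3,351.5),(513.9,346.8),(w[0]+w[2])/2):print(ey@c,np.array([np.cos(a),np.sin(a)])@c)
E
```

```text
[[622.5 434.6]
 [455.7 476.8]
 [402.9 249.9]] 172.02722989113 232.91238733887846 76.91161618961517 [512.7 342.3]
76.7162 597.1169 328.9026
76.72695 429.73285 371.88937
width -172.78244 mid ey -419.21857 yaw 76.72157
-417.8702015921473 459.7695281341672
-420.5069375932216 455.56267393380404
-420.38190483553615 450.90009157253326
```

```bash
python3 - <<'E'
from h import *
go(513,346.6,160,76.8)
E
```

```text
shift [ -59.  -350.5   86.3] turn 0.001 curyaw -103.1 j6 1.03 tilt 0.01
```

Call:
servo_tool --rows '[[[2,-4,-20,0,0,0,0],[2,-10,-65,0,0,0,0],[2,-20,-120,0,0,0,0],[2,-30,-180,0,0,0,0],[2,-40,-240,0,0,0,0],[2,-50,-295,0,0,0,0],[2,-56,-335,0,0,0,0],[2,-59,-350,20,0,0,0],[2,-59,-350,55,0,0,0],[2,-59,-350,86,0,0,0]]]'

```text
clock: 19.8
position: [512.0, 345.0, 157.9]
ee_rot: [0.993, -0.115, -0.001, 0.001]
contact_force: [0.0, 0.2, -4.8]
gripper_width: 8.7
grasp_force: 59.9
```

Call:
servo_tool --rows '[[[2,0,0,0,0,0,0],[2,0,0,0,0,0,0]]]'

```text
clock: 20.05
position: [513.8, 345.6, 161.5]
ee_rot: [0.993, -0.115, 0.001, -0.0]
contact_force: [-0.3, 1.7, -2.9]
gripper_width: 8.9
grasp_force: 59.9
```

```bash
python3 - <<'E'
from h import *
go(513,346.6,120,76.8)
im=arm.get_image("side");cv2.imwrite("pics/s2.png",cv2.resize(im[230:440,130:340],None,fx=2.8,fy=2.8)[:,:,::-1])
E
```

```text
shift [-1.1 -0.8 41.5] turn 0.0 curyaw -103.2 j6 0.49 tilt 0.1
```

View pics/s2.png

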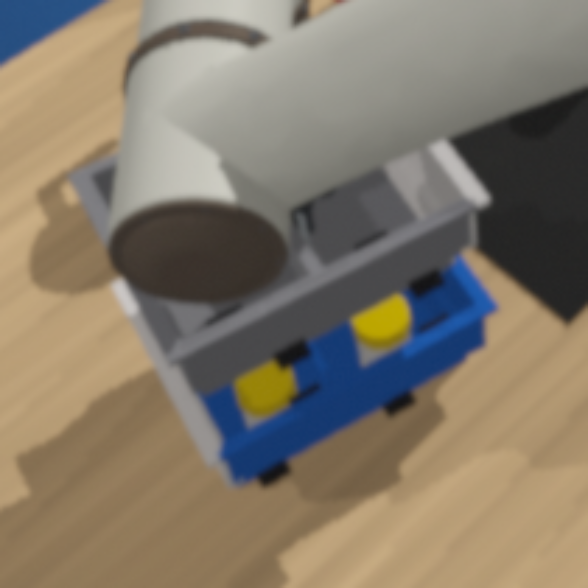

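Side view: the grey crate is level above the blue one, rim corners at (180,358) and (490,205) against blue's (236,484) and (495,305). A ray check before lowering.

```bash
python3 - <<'E'
from h import *
p=arm.camera_params("side")
g=ray(np.array([(178,360),(491,204)])/2.8+[130,230]-.3,161.5-30.5+95,p)
b=ray(np.array([(236,486),(496,304)])/2.8+[130,230]-.3,95,p)
print(g.round(1),b.round(1),(g-b).round(1))
E
```

```text
[[452.7 473.5]
 [397.3 254.4]] [[425.5 474.5]
 [400.5 250.9]] [[27.2 -1.1]
 [-3.2  3.6]]
```

Call:
servo_tool --rows '[[[2,0,0,15,0,0,0],[2,0,0,28,0,0,0],[2,0,0,35,0,0,0],[2,0,0,39,0,0,0],[2,0,0,41,0,0,0],[2,0,0,43,0,0,0],[2,0,0,44,0,0,0],[2,0,0,44,0,0,0]]]'

```text
clock: 21.1
position: [512.7, 344.9, 122.1]
ee_rot: [0.993, -0.114, 0.001, 0.0]
contact_force: [-14.0, -4.6, 20.7]
gripper_width: 9.1
grasp_force: 63.8
```

Call:
servo_tool --rows '[[[2,0,0,-8,0,0,0],[2,-2,1.5,-8,0,0,0],[2,-2,1.5,-8,0,0,0],[2,-2,1.5,-5,0,0,0],[2,-2,1.5,-3,0,0,0],[2,-2,1.5,-1,0,0,0],[2,-2,1.5,0,0,0,0],[2,-2,1.5,0,0,0,0]]]'

```text
clock: 22.1
position: [511.7, 343.9, 117.8]
ee_rot: [0.993, -0.115, 0.001, -0.0]
contact_force: [1.4, -3.3, 5.3]
gripper_width: 9.0
grasp_force: 61.5
```

Call:
servo_tool --rows '[[[2,0,0,1,0,0,0],[2,0,0,1.5,0,0,0],[2,0,0,1.5,0,0,0]]]'

```text
clock: 22.48
position: [511.8, 343.9, 117.6]
ee_rot: [0.993, -0.115, 0.001, -0.0]
contact_force: [-0.7, -4.4, 10.2]
gripper_width: 8.8
grasp_force: 62.3
```

```bash
python3 - <<'E'
from h import *
s,P,R=st();print(P,s["contact_force"],s["wrist_torque"])
im=arm.get_image("side");cv2.imwrite("pics/s3.png",cv2.resize(im[230:440,130:340],None,fx=2.8,fy=2.8)[:,:,::-1])
E
```

```text
[511.82567583 343.94022233 117.55514021] [-0.67827956 -4.36599936 10.15371271] [-1.24355482  0.89755748  0.03897371]
```

View pics/s3.png

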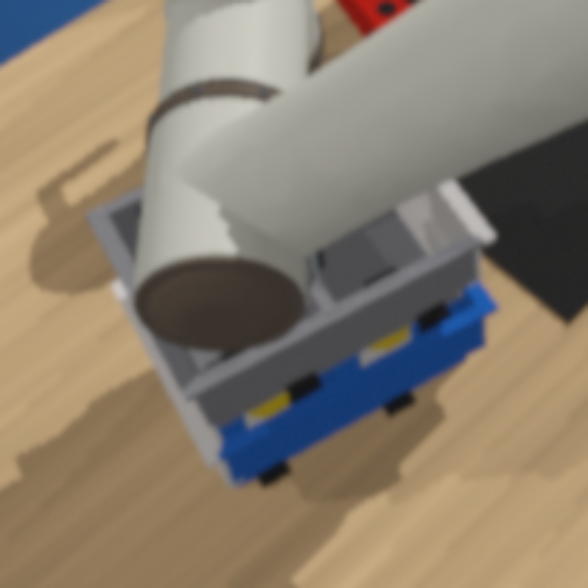

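The grey crate sits low over the blue rim, with its feet inside at (303,385) and (432,317). The TCP rose 87 mm from grasp height, which is the seated height. Releasing.

Call:
servo_tool --rows '[[[30,0,0,-1,0,0,0],[40,0,0,-1,0,0,0],[40,0,0,-1,0,0,0],[40,0,0,-30,0,0,0],[40,0,0,-80,0,0,0],[40,0,0,-130,0,0,0],[40,0,0,-170,0,0,0]]]'

```text
clock: 23.4
position: [511.1, 344.6, 287.1]
ee_rot: [0.993, -0.115, 0.001, -0.001]
contact_force: [0.6, 0.6, 0.6]
gripper_width: 40.1
grasp_force: 0.0
```

```bash
python3 - <<'E'
from h import *
s,P,R=st();print(s["contact_force"]);go(566,-24.4,190,80)
p=arm.camera_params("wrist");im=arm.get_image("wrist");cv2.imwrite("pics/w4.png",im[:,:,::-1]);np.save("pw4.npy",p)
im,p,o=caps("top",amin=25)
for x in o:print(x)
E
```

```text
[0.60393363 0.61125872 0.62334703]
shift [137.7 346.8  96.6] turn -0.056 curyaw -103.2 j6 0.48 tilt 0.12
('red', (379, 275), [464.7, -119.2], 8.9)
('red', (339, 235), [566.1, -24.4], 8.9)
('red', (374, 231), [575.5, -110.6], 8.9)
('red', (327, 173), [727.8, 2.7], 38.1)
```

View pics/w4.png

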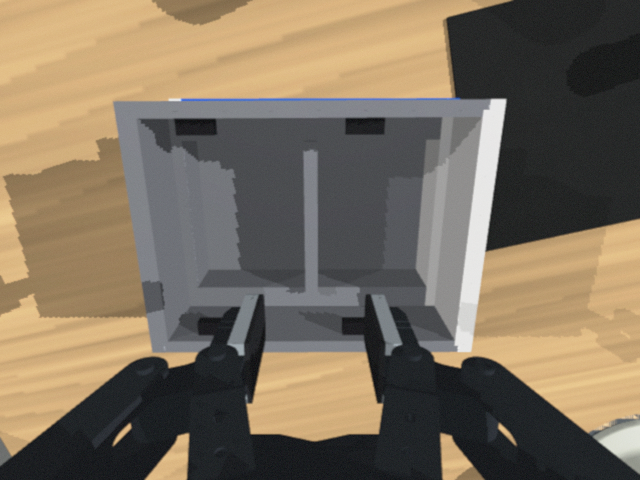

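Wrist view: grey crate rim corners are at (113,101), (506,99), (472,351) and (152,351), and the crate looks level and square. I'll check size, centre and yaw at z=182.

```bash
python3 - <<'E'
from h import *
p=np.load("pw4.npy",allow_pickle=True).item() if False else arm.camera_params("wrist")
w=ray([(113,101),(506,99),(472,351),(152,351)],182,p)
e1=w[0]-w[1];e2=w[3]-w[2]
print(w.round(1),[np.hypot(*(w[i]-w[i-1])).round(1) for i in range(4)],[np.degrees(np.arctan2(e[1],e[0])).round(2) for e in(e1,e2)],w.mean(0).round(1))
r=ray([(310,150),(311,293)],142,p);print("rib",r.round(1),r.mean(0).round(1))
E
```

```text
[[623.9 447.7]
 [570.7 215.2]
 [399.3 254.6]
 [451.9 486. ]] [np.float64(176.3), np.float64(238.5), np.float64(175.8), np.float64(237.3)] [np.float64(77.1), np.float64(77.21)] [511.5 350.9]
rib [[564.7 339.1]
 [453.  364.8]] [508.8 351.9]
```

```bash
python3 - <<'E'
from h import *
for i in range(2):
    p=arm.camera_params("wrist");im=arm.get_image("wrist")
    s,P,R=st();print(P.round(1))
    for z in(182,):
        m=masks(im)["grey"].astype(np.uint8)
        # edges: left & right extents at upper rim, via row scan
        L=[];Rr=[]
        for v in range(110,280,10):
            u=np.nonzero(m[v,80:540]&1)[0]+80;L.append((u[0],v))
        print(L[::6])
    print(crate(im,p,"grey",zrim=182,box=(90,85,530,300)))
    C=-np.array(p["R"]).T@np.array(p["t"]);print("cam",C.round(1))
cv2.imwrite("pics/w5.png",im[:,:,::-1])
E
```

```text
[511.6 345.2 287.6]
[(np.int64(123), 110), (np.int64(131), 170), (np.int64(140), 230)]
((532.5, 329.4), (262, 141), 77.12)
cam [589.8 327.2 434.6]
[510.8 344.5 285.4]
[(np.int64(117), 110), (np.int64(126), 170), (np.int64(135), 230)]
((531.5, 329.8), (262, 140), 77.22)
cam [589.2 326.9 431.1]
```

View pics/w5.png

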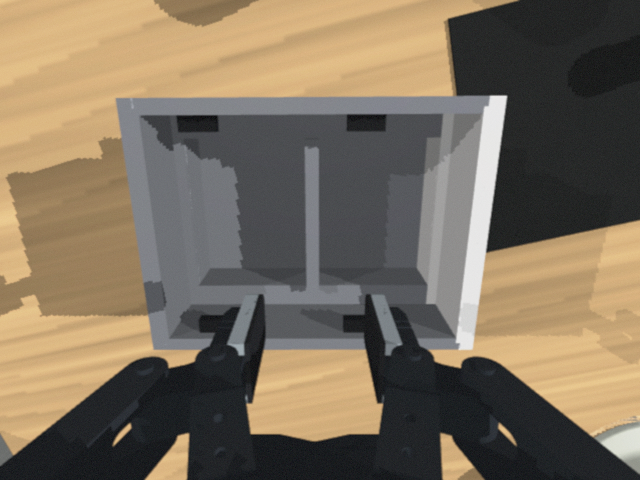

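```bash
python3 - <<'E'
from h import *
p=arm.camera_params("wrist")
for z in(182,187):
    w=ray([(116,98),(506,95.5),(473,349),(154,349)],z,p)
    print(z,w.round(1).tolist(),[np.hypot(*(w[i]-w[i-1])).round(1) for i in range(4)],w.mean(0).round(1))
r=ray([(305,147),(319,147),(307,290),(319,290)],142,p);print(np.hypot(*(r[0]-r[1])))
# top camera size of grey
p=arm.camera_params("top");im=arm.get_image("top")
cv2.imwrite("pics/t5.png",cv2.resize(im[190:320,110:270],None,fx=5,fy=4.6,interpolation=cv2.INTER_CUBIC)[:,:,::-1])
im=arm.get_image("side")
cv2.imwrite("pics/s5.png",cv2.resize(im[250:420,140:320],None,fx=4,fy=3.5,interpolation=cv2.INTER_CUBIC)[:,:,::-1])
E
```

```text
182 [[621.4, 440.2], [570.1, 215.5], [400.9, 253.1], [453.5, 478.6]] [np.float64(172.2), np.float64(230.4), np.float64(173.3), np.float64(231.5)] [511.5 346.9]
187 [[620.7, 437.9], [570.5, 217.8], [404.8, 254.6], [456.2, 475.5]] [np.float64(168.7), np.float64(225.8), np.float64(169.7), np.float64(226.8)] [513.  346.5]
9.98293083273253
```

Call:
servo_tool --rows '[[[60,40,60,0,0,0,0],[60,80,120,0,0,0,0],[60,120,180,0,0,0,0],[60,138,240,0,0,0,0],[60,138,300,0,0,0,0],[60,138,347,0,0,0,0],[60,138,347,60,0,0,0],[60,138,347,97,0,0,0],[60,138,347,97,0,0,0]]]'

```text
clock: 24.82
position: [563.2, -26.0, 183.8]
ee_rot: [0.993, -0.116, -0.005, 0.001]
contact_force: [-0.2, 0.5, 0.8]
gripper_width: 60.3
grasp_force: 0.0
```

```bash
python3 - <<'E'
from h import *
go(566,-24.4,41,77)
im,p,o=caps("top",amin=25)
for x in o:print(x)
im=arm.get_image("side")
cv2.imwrite("pics/s6.png",cv2.resize(im[250:420,140:320],None,fx=4,fy=3.5,interpolation=cv2.INTER_CUBIC)[:,:,::-1])
E
```

```text
shift [  3.7  -2.7 142.8] turn -0.005 curyaw -103.3 j6 1.1 tilt 0.57
('red', (379, 275), [464.4, -119.3], 9.0)
('red', (339, 236), [565.4, -23.8], 8.9)
('red', (374, 231), [574.8, -110.9], 8.6)
('red', (322, 171), [732.7, 14.0], 34.3)
```

View pics/s6.png

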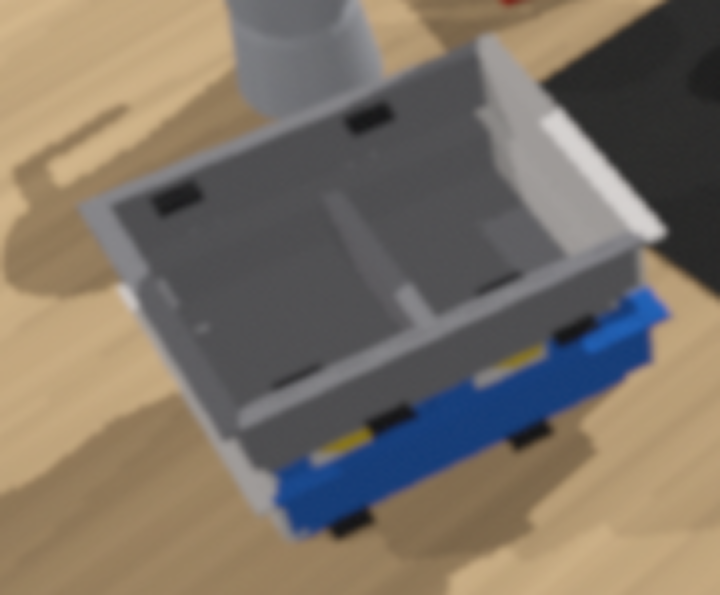

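Side view: the grey crate rests level on the blue one with its feet inside the rim. The static wrist measure gives centre (511.5,346.9) at the seated height, so it is seated. Now the reds.

Call:
servo_tool --rows '[[[66,2,-2,50,0,0,0],[66,2,-2,95,0,0,0],[66,2,-2,125,0,0,0],[66,2,-2,143,0,0,0],[66,2,-2,143,0,0,0],[36,2,-2,143,0,0,0],[36,2,-2,143,0,0,0],[36,2,-2,143,0,0,0],[36,2,-2,143,0,0,0]]]'

```text
clock: 26.05
position: [570.0, -23.4, 47.3]
ee_rot: [0.993, -0.115, 0.002, -0.001]
contact_force: [-0.0, -0.5, 5.4]
gripper_width: 41.6
grasp_force: 60.2
```

Call:
servo_tool --rows '[[[36,0,0,-60,0,0,0],[36,0,0,-120,0,0,0],[36,0,0,-180,0,0,0],[36,0,0,-230,0,0,0],[36,0,0,-230,0,0,0]]]'

```text
clock: 26.68
position: [570.2, -23.5, 280.7]
ee_rot: [0.993, -0.115, 0.006, -0.002]
contact_force: [-0.1, -0.1, -2.1]
gripper_width: 41.6
grasp_force: 61.6
```

```bash
python3 - <<'E'
from h import *
go(552,388.6,265,76.9)
E
```

```text
shift [-112.1 -396.9   16.3] turn -0.002 curyaw -103.2 j6 1.1 tilt 0.67
```

Call:
servo_tool --rows '[[[36,-15,-60,5,0,0,0],[36,-32,-120,5,0,0,0],[36,-50,-180,5,0,0,0],[36,-67,-240,5,0,0,0],[36,-84,-300,5,0,0,0],[36,-100,-355,5,0,0,0],[36,-108,-397,5,0,0,0],[36,-108,-397,5,0,0,0],[36,-108,-397,5,0,0,0]]]'

```text
clock: 27.8
position: [553.3, 387.0, 268.6]
ee_rot: [0.993, -0.115, -0.001, 0.001]
contact_force: [0.5, -0.5, -1.0]
gripper_width: 42.2
grasp_force: 61.7
```

```bash
python3 - <<'E'
from h import *
go(555.5,387.5,134,76.9)
p=arm.camera_params("wrist");im=arm.get_image("wrist");cv2.imwrite("pics/w7.png",im[:,:,::-1])
E
```

```text
shift [  2.2  -1.3 134.6] turn -0.002 curyaw -103.2 j6 0.49 tilt 0.16
```

View pics/w7.png

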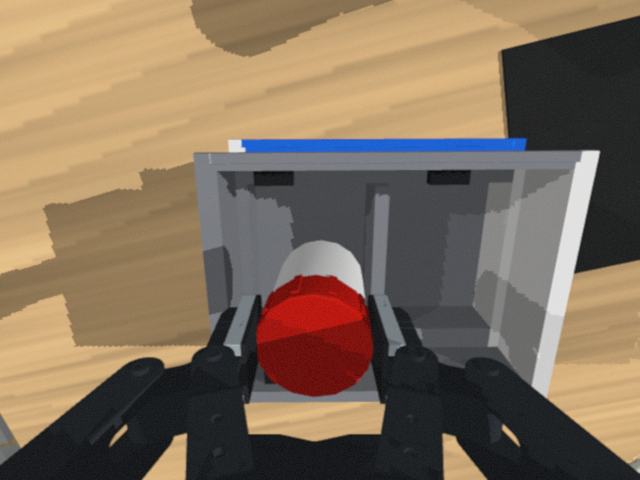

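The pot is held over the left (blue-white-end side) compartment, rib at x≈377. Grey rim corners are at (194,154) and (599,151). Checking against the slot.

```bash
python3 - <<'E'
from h import *
p=arm.camera_params("wrist")
w=ray([(194,154),(599,151)],182,p);d=w[0]-w[1];L=np.hypot(*d);ex=d/L;ey=np.array([-ex[1],ex[0]]);C=w.mean(0)+ey*87
print(w.round(1),L,np.degrees(np.arctan2(d[1],d[0])),C.round(1),"slotC",(C+50.5*ex-29*ey).round(1))
r=ray([(382,190),(377,300)],142,p);print("rib",r.round(1))
E
```

```text
[[623.  442.1]
 [571.3 214.8]] 233.12650260627504 77.17168550869914 [512.3 347.7] slotC [551.8 390.5]
rib [[568.  335.4]
 [485.1 354.1]]
```

Call:
servo_tool --rows '[[[36,2,-2,40,0,0,0],[36,2,-2,80,0,0,0],[36,2,-2,110,0,0,0],[36,2,-2,126,0,0,0],[36,2,-2,133,0,0,0],[36,2,-2,134,0,0,0],[54,2,-2,133,0,0,0],[54,2,-2,133,0,0,0],[54,2,-2,100,0,0,0],[54,2,-2,40,0,0,0]]]'

```text
clock: 29.1
position: [555.4, 388.3, 228.9]
ee_rot: [0.993, -0.115, -0.002, 0.002]
contact_force: [0.4, 0.8, 0.1]
gripper_width: 53.9
grasp_force: 0.0
```

Call:
servo_tool --rows '[[[54,0,0,-40,0,0,0],[54,0,0,-40,0,0,0],[54,0,0,-40,0,0,0]]]'

```text
clock: 29.48
position: [555.9, 388.9, 269.9]
ee_rot: [0.993, -0.115, -0.0, -0.0]
contact_force: [-0.7, 0.1, 0.1]
gripper_width: 54.1
grasp_force: 0.0
```

```bash
python3 - <<'E'
from h import *
im,p,o=caps("wrist",z=153,amin=300)
for x in o:print(x)
im,p,o=caps("top",amin=25)
for x in o:print(x)
go(575.5,-110.5,190,76.9)
E
```

```text
('red', (319, 229), [555.9, 386.6], 31.7)
('red', (379, 275), [464.7, -119.2], 8.9)
('red', (166, 238), [567.2, 407.9], 9.4)
('red', (374, 231), [575.8, -110.6], 8.9)
('red', (327, 172), [729.6, 2.6], 38.3)
shift [133.5 481.2  79.3] turn -0.002 curyaw -103.2 j6 0.49 tilt 0.16
```

Call:
servo_tool --rows '[[[54,17,60,0,0,0,0],[54,34,120,0,0,0,0],[54,50,180,0,0,0,0],[66,67,240,0,0,0,0],[66,84,300,0,0,0,0],[66,100,360,0,0,0,0],[66,117,420,20,0,0,0],[66,135,481,50,0,0,0],[66,135,481,80,0,0,0],[66,135,481,80,0,0,0]]]'

```text
clock: 30.82
position: [575.2, -111.2, 186.1]
ee_rot: [0.993, -0.116, -0.004, 0.001]
contact_force: [-0.4, -0.6, 0.0]
gripper_width: 66.2
grasp_force: 0.0
```

```bash
python3 - <<'E'
from h import *
go(577,-110.5,45,76.9)
E
```

```text
shift [  2.8  -1.5 141. ] turn -0.005 curyaw -103.4 j6 1.25 tilt 0.52
```

Call:
servo_tool --rows '[[[66,1,-1,50,0,0,0],[66,1,-1,95,0,0,0],[66,1,-1,125,0,0,0],[66,1,-1,145,0,0,0],[66,1,-1,145,0,0,0],[36,1,-1,145,0,0,0],[36,1,-1,145,0,0,0],[36,1,-1,145,0,0,0],[36,1,-1,145,0,0,0]]]'

```text
clock: 31.95
position: [580.6, -109.2, 47.1]
ee_rot: [0.993, -0.115, 0.002, -0.0]
contact_force: [-0.3, 0.8, 5.4]
gripper_width: 42.3
grasp_force: 60.2
```

Call:
servo_tool --rows '[[[36,0,0,-60,0,0,0],[36,0,0,-120,0,0,0],[36,0,0,-180,0,0,0],[36,0,0,-230,0,0,0],[36,0,0,-230,0,0,0]]]'

```text
clock: 32.58
position: [580.8, -109.6, 280.5]
ee_rot: [0.993, -0.115, 0.005, -0.001]
contact_force: [-0.2, 0.2, -1.4]
gripper_width: 42.4
grasp_force: 61.5
```

```bash
python3 - <<'E'
from h import *
go(530,290.5,270,76.9)
E
```

```text
shift [-141.  -377.8   10. ] turn -0.002 curyaw -103.2 j6 1.25 tilt 0.63
```

Call:
servo_tool --rows '[[[36,-23,-60,5,0,0,0],[36,-45,-120,5,0,0,0],[36,-68,-180,5,0,0,0],[36,-90,-240,5,0,0,0],[36,-112,-300,5,0,0,0],[36,-130,-350,5,0,0,0],[36,-140,-378,5,0,0,0],[36,-140,-378,5,0,0,0],[36,-140,-378,5,0,0,0]]]'

```text
clock: 33.7
position: [528.6, 289.9, 268.8]
ee_rot: [0.993, -0.115, -0.001, 0.001]
contact_force: [0.4, 0.5, -1.4]
gripper_width: 42.3
grasp_force: 61.6
```

```bash
python3 - <<'E'
from h import *
go(531,290.5,134,76.9)
im,p,o=caps("wrist",z=153,amin=300)
for x in o:print(x)
E
```

```text
shift [  2.5  -1.4 134.8] turn -0.002 curyaw -103.2 j6 0.57 tilt 0.14
('red', (315, 338), [445.3, 309.8], 61.5)
('red', (172, 224), [555.6, 384.2], 34.2)
```

Call:
servo_tool --rows '[[[36,1,-2,40,0,0,0],[36,1,-2,80,0,0,0],[36,1,-2,110,0,0,0],[36,1,-2,126,0,0,0],[36,1,-2,133,0,0,0],[36,1,-2,134,0,0,0],[54,1,-2,133,0,0,0],[54,1,-2,133,0,0,0],[54,1,-2,100,0,0,0],[54,1,-2,40,0,0,0]]]'

```text
clock: 35.0
position: [529.5, 291.6, 229.3]
ee_rot: [0.993, -0.115, -0.002, 0.002]
contact_force: [1.5, 1.0, 0.8]
gripper_width: 54.0
grasp_force: 0.0
```

Call:
servo_tool --rows '[[[54,0,0,-40,0,0,0],[54,0,0,-40,0,0,0],[54,0,0,-40,0,0,0]]]'

```text
clock: 35.38
position: [530.1, 292.2, 269.9]
ee_rot: [0.993, -0.115, -0.0, -0.0]
contact_force: [-0.9, 0.1, -0.5]
gripper_width: 53.8
grasp_force: 0.0
```

```bash
python3 - <<'E'
from h import *
im,p,o=caps("wrist",z=153,amin=300)
for x in o:print(x)
im,p,o=caps("top",amin=25)
for x in o:print(x)
go(464.7,-119,190,76.9)
E
```

```text
('red', (320, 230), [529.3, 289.3], 32.0)
('red', (177, 225), [555.6, 384.4], 33.6)
('red', (379, 275), [464.4, -119.3], 9.0)
('red', (206, 248), [538.3, 306.5], 9.0)
('red', (166, 242), [554.8, 406.9], 7.0)
('red', (327, 173), [727.7, 2.1], 38.3)
shift [ 30.6 414.8  79.4] turn -0.002 curyaw -103.2 j6 0.57 tilt 0.14
```

Call:
servo_tool --rows '[[[54,5,60,0,0,0,0],[54,10,120,0,0,0,0],[54,14,180,0,0,0,0],[66,18,240,0,0,0,0],[66,23,300,0,0,0,0],[66,27,360,20,0,0,0],[66,31,415,50,0,0,0],[66,31,415,80,0,0,0],[66,31,415,80,0,0,0],[66,31,415,80,0,0,0]]]'

```text
clock: 36.72
position: [466.6, -118.5, 190.7]
ee_rot: [0.993, -0.115, 0.0, 0.0]
contact_force: [-0.1, -0.1, 0.6]
gripper_width: 66.0
grasp_force: 0.0
```

```bash
python3 - <<'E'
from h import *
go(465.5,-119,43,76.9)
E
```

```text
shift [ -1.    0.7 147.7] turn -0.001 curyaw -103.2 j6 1.25 tilt 0.06
```

Call:
servo_tool --rows '[[[66,-1,1,50,0,0,0],[66,-1,1,95,0,0,0],[66,-1,1,125,0,0,0],[66,-1,1,147,0,0,0],[66,-1,1,147,0,0,0],[36,-1,1,147,0,0,0],[36,-1,1,147,0,0,0],[36,-1,1,147,0,0,0],[36,-1,1,147,0,0,0]]]'

```text
clock: 37.85
position: [466.3, -119.2, 44.8]
ee_rot: [0.993, -0.115, 0.002, -0.0]
contact_force: [0.4, 2.4, 6.0]
gripper_width: 42.0
grasp_force: 60.3
```

Call:
servo_tool --rows '[[[36,0,0,-60,0,0,0],[36,0,0,-120,0,0,0],[36,0,0,-180,0,0,0],[36,0,0,-230,0,0,0],[36,0,0,-230,0,0,0]]]'

```text
clock: 38.48
position: [466.5, -119.6, 278.1]
ee_rot: [0.993, -0.115, 0.006, -0.001]
contact_force: [0.0, -0.3, -1.3]
gripper_width: 42.0
grasp_force: 61.6
```

```bash
python3 - <<'E'
from h import *
go(472.5,304,270,76.9)
E
```

```text
shift [ -91.1 -413.8    8.2] turn -0.002 curyaw -103.2 j6 1.25 tilt 0.65
```

Call:
servo_tool --rows '[[[36,-13,-60,5,0,0,0],[36,-26,-120,5,0,0,0],[36,-40,-180,5,0,0,0],[36,-53,-240,5,0,0,0],[36,-66,-300,5,0,0,0],[36,-80,-360,5,0,0,0],[36,-88,-400,5,0,0,0],[36,-91,-414,5,0,0,0],[36,-91,-414,5,0,0,0],[36,-91,-414,5,0,0,0]]]'

```text
clock: 39.72
position: [470.5, 302.9, 267.8]
ee_rot: [0.993, -0.116, -0.0, 0.0]
contact_force: [0.3, -0.5, -1.2]
gripper_width: 41.9
grasp_force: 61.7
```

```bash
python3 - <<'E'
from h import *
go(472.5,304,132,76.9)
im,p,o=caps("wrist",z=153,amin=300)
for x in o:print(x)
E
```

```text
shift [  1.8  -1.6 135.8] turn -0.003 curyaw -103.3 j6 0.48 tilt 0.06
('red', (315, 335), [391.1, 321.9], 62.5)
('red', (315, 143), [527.5, 289.6], 34.6)
('red', (161, 136), [554.5, 384.1], 38.1)
```

Call:
servo_tool --rows '[[[36,2,-2,40,0,0,0],[36,2,-2,80,0,0,0],[36,2,-2,110,0,0,0],[36,2,-2,126,0,0,0],[36,2,-2,134,0,0,0],[36,2,-2,136,0,0,0],[54,2,-2,135,0,0,0],[54,2,-2,135,0,0,0],[54,2,-2,100,0,0,0],[54,2,-2,40,0,0,0]]]'

```text
clock: 41.02
position: [472.3, 305.1, 227.6]
ee_rot: [0.993, -0.115, -0.001, 0.002]
contact_force: [0.7, 0.6, -0.1]
gripper_width: 53.8
grasp_force: 0.0
```

Call:
servo_tool --rows '[[[54,0,0,-50,0,0,0],[54,0,30,-70,0,0,0],[54,0,90,-70,0,0,0],[54,0,150,-70,0,0,0],[54,0,210,-70,0,0,0],[54,0,270,-70,0,0,0],[54,0,330,-70,0,0,0],[54,0,390,-70,0,0,0],[54,0,390,-70,0,0,0]]]'

```text
clock: 42.15
position: [382.7, -76.8, 298.9]
ee_rot: [0.993, -0.118, 0.001, -0.0]
contact_force: [-0.4, 0.0, 0.1]
gripper_width: 54.3
grasp_force: 0.0
```

```bash
python3 - <<'E'
from h import *
im,p,o=caps("top",z=153,amin=25)
for x in o:print(x)
print(crate(im,p,"grey",zrim=182,box=(110,180,252,310)))
a=cv2.resize(im[190:310,110:270],(400,300));im=arm.get_image("side")
b=cv2.resize(im[240:420,130:330],(400,300))
cv2.imwrite("pics/f.png",np.hstack([a,b])[:,:,::-1])
E
```

```text
('red', (200, 271), [471.1, 305.3], 9.3)
('red', (207, 248), [524.9, 289.9], 9.2)
('red', (165, 237), [552.1, 387.6], 9.2)
('red', (327, 173), [702.5, 4.8], 38.1)
((509.4, 349.1), (236, 177), 77.31)
```

View pics/f.png

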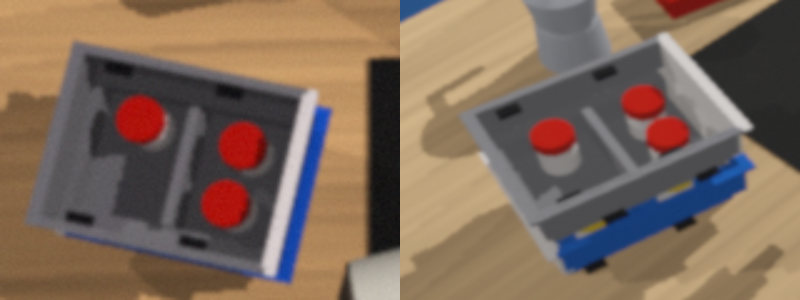

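All three reds stand in the grey crate. It is level and square on the blue one, white end over the all-blue end, and the gripper is clear.

```bash
python3 -c "
from bench import arm
print(arm.job_done())"
```

```text
the job is handed in; nothing more can be done
None
```

I handed the job in at about 42 s on the robot's clock. All three yellow pots stand in the blue crate, and the grey crate sits turned end for end on its lugs with the three red pots upright; no verdict was returned.

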